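# Unlock the ramp clip and hold its spring bolt drawn to the mark

## Task

Free the spring clip that fastens the track ramp: turn its quarter-turn lock lever from across the bolt all the way to the open stop, then pull the spring-return bolt out by its upright plate until the pointer on the plate is level with the mark, and keep it there. Finish while still holding the bolt at the mark with the lever left open: it springs back if let go. Leave the engine, the tank wagons and the signal cabin standing where they are.

Things in the scene. Friction and masses are not known exactly. Their poses are not given: they have to be found in the camera images.
- clip: Fixed clip on the grey board; origin on the board under the bolt's centre line; +x along the bolt, away from the robot, to the ramp; z up. Dark steel base plate 8 mm thick spans x -140 to +75 mm, y +-95 mm. Aluminium bolt channel 54 mm wide, x -62 to +62 mm, 24 mm high (34 mm high at x 0 to 55 mm).
- pull_grip (a point): Grip point of the pull plate: upright steel plate at the robot's side of the clip, 12 mm thick along the clip's x, 40 mm wide along y, top 82 mm above the board. The point is at mid thickness and width, 62 mm above the board. Beside it along x (60 mm each way) nothing is higher than 34 mm once the lever is open.
- bolt: The sliding bolt with its pull plate and pointer; origin on the board plane under the plate, axes as the clip's. Home: 80 mm along -x from the clip's origin. It draws out along -x, towards the robot, up to 60 mm. The spring pulls home with about 4.5 N at 0 plus 1.5 N per 10 mm (8 to 12 N at the mark). While the lever is not open, a key under it stops the bolt after about 6 mm.
- pointer (a point): Tip of the pointer, a thin steel finger (5 mm thick along x) that sticks out 38 mm from the plate's -y edge, 23 mm above the board. It lies at the plate's mid thickness and moves with the bolt.
- mark_line (a point): The mark: fixed thin upright steel fin, 5 mm thick along x, 22 mm long along y, top 36 mm above the board, on a 12 mm wide aluminium block at the -y side of the base. The point is at the fin's end nearest the pointer, mid thickness; axes as the clip's. The pointer passes 5 mm beside it. It is 26 to 46 mm from the home pointer along the clip's -x.
- lever (a joint): Angle of the lock lever about its vertical hinge, in rad: 0 closed stop (arm across the bolt, along the clip's +y), 1.571 open stop (arm along the clip's +x, pointing to the ramp). Grows clockwise seen from above; stays where it is left; needs about 1 N at the post. Starts 0 to 0.2.
- lever_post (a point): The lever's upright round black post, 16 mm diameter, 48 to 83 mm above the board, 58 mm from the hinge axis, at the end of a flat aluminium arm 14 mm wide whose top is 48 mm above the board (50 mm at the hub). The point is on the post's axis, 66 mm above the board.
- lever_hinge (a point): Point on the lever's vertical hinge axis, 66 mm above the board; fixed to the clip, axes as the clip's.
- ramp_head (a point): Middle of the upper end of the fixed track ramp, 36 mm above the board. The ramp is 70 mm wide and falls gently from here for 200 mm along the clip's +x; its rails stand 7 mm above it.
- engine: Bystander: loose black plastic steam engine, 175 x 46 x 71 mm, standing on the left siding; origin at the centre of its underside.
- wagon1: Bystander: loose silver tank wagon, 112 x 34 x 63 mm, on the right siding; origin at the centre of its underside.
- wagon2: Bystander: a second such wagon on the right siding, farther from the robot.
- cabin: Bystander: loose white ceramic signal cabin, 95 x 115 x 112 mm, beyond the right siding, next to the viaduct; origin at the centre of its underside.

How it is judged:
By the outcome, as a careful person would: the job done as asked, in the order asked, and still so for the second after the job is handed in, while the arm keeps its last pose, push and grip.
It also fails if it takes over 46 s, if anything falls off the work surface, if the arm or the gripper's body presses on something with over 40 N, if the wrist force passes 120 N, or if a joint passes its speed limit or range.

## Robot

A 6-joint arm with a two-finger parallel gripper is mounted at the origin on the work surface. World frame = base frame: x ahead of the robot, y to its left, z up, the work surface at z = 0. Lengths are in mm, angles in rad, forces in N, time in s.
With the tool pointing down it reaches from about 350 to 775 mm from the base axis. Payload 7.3 kg.
Tool frame: the origin (TCP) lies midway between the tips of the shut fingers; the grasp point (between the pads) lies 19 mm behind it; z points along the fingers, y is the line along which they close (so a half turn about z gives the same grasp; the last joint's range is limited). The gripper opens to 92 mm and grips with 3 to 60 N. Pads are 19 mm wide; open, the fingers measure 130 mm over their backs; the gripper's body (75 mm by 190 mm) begins 47 mm behind the grasp point.
Start: joints at [-1.435, 0.342, 1.524, -0, 1.275, -0.146], TCP at [146.017, -504.305, 226.741] pointing down, gripper open.
Joint ranges: [-2.53, 2.53], [-0.77, 2.02], [0.04, 2.7], [-1, 4.14], [0.28, 2.66], [-3.11, 3.11]. Speed limits (rad/s): [2.57, 2.57, 3.14, 3.14, 3.14, 3.14].

## Interface

Orientations are given as [roll, pitch, yaw] about the fixed x, y, z axes, in that order (R = Rz(yaw) Ry(pitch) Rx(roll)).
In Python, from plant import * gives the robot as it stands.
- The arm moves only by the tool step_arm, never from a script. Its argument "deltas" is one flat list of numbers, 5 for each row, row after row: the shift along the world's x, y, z in mm, then the turn about the world's z in degrees, then the finger opening in mm, from 0 to 91.8. In form: [tx, ty, tz, turn, gripper, tx, ty, tz, turn, gripper, ...]. A call has exactly 10 rows; each row shifts and turns the commanded pose from where the row before left it; what a row does not reach is not made up. A row lasts 1/8 s, in which the tool goes at most 62.5 mm and 10.7 degrees, less where a joint would pass 70% of its speed; a pose out of reach is approached as far as the arm can. A call is refused whole if a number of a shift passes 62.5 or a number of a turn 10.7, either way. A call with a gripper value outside its range is refused whole. The fingers move at their own pace and stop on an object; the grip force is fixed at half the most. Time passes only in rows, so rows that do not move let the fingers close, or fill a call up. It gives the time, the measured TCP pose, the force, the opening and the grip force at its end, in the units of the state.
- get_obs(): the state, without advancing time (a new reading comes with each control period).
- capture(name): name is "scene" or "top" or "wrist"; returns the picture (400x640x3 uint8, red, green, blue); there is no depth.
- camera_params(name): a dict with "mtx" (3x3 intrinsics, pixels), "rvec" (rotation vector, rad) and "tvec" (3), from world to camera coordinates, as OpenCV has them. Camera axes: x right, y down, z forward; pixel columns grow to the right and rows downward; lengths in mm; the calibration is good to about 2 mm. A picture is of the moment at which its call begins: read the wrist's pose just before it. camera_params takes no time and is no camera call; for the wrist camera it gives the pose at the moment of the call.
- close_job(): hands the job in; it is judged then, once.
The state is a dict: "time": time; "joint_positions": joint angles; "dq": joint speeds; "tau": joint torques, N m; "tool_pos": TCP position; "tcp_rot": TCP orientation; "contact_force": force on the tool from outside, world axes, zero at the start; "moment": the same for the moment, N m; "grip_width": finger opening in mm; "finger_force": force on a finger pad.
Only numpy, scipy, OpenCV 4.12 (cv2) and the standard library are available. Lean on these libraries where they do the work, as an engineer would, in place of code of your own. Each camera call takes 0.05 s, during which the arm holds its last target. There are 200 camera calls.

## Working session

There is one attempt and no reset: what is moved stays moved. The work goes in short steps, Python scripts to look and compute and a tool call to move; the robot and the scene stay as the last step left them, time stands still between calls to the robot, and variables do not carry over. Pictures are saved under pics/ and viewed, at most 10 in all, crops included, and the job is handed in when it is done.

Besides the shell and the picture viewer there is one more tool, called after "Request:" by a JSON object that holds its "api" and its "payload". step_arm: Moves the arm, as the interface text tells. Its arguments: {"type":"object","properties":{"deltas":{"type":"array","items":{"type":"number"}}},"required":["deltas"]}

```bash
mkdir -p pics; ls
python3 - <<'E'
from plant import *
import cv2
for n in("scene","top"):
    cv2.imwrite(f"pics/{n}0.png",capture(n)[:,:,::-1])
    p=camera_params(n);print(n,p)
o=get_obs();print(o)
E
```

```text
pics
scene {'mtx': array([[448.50719109,   0.        , 323.16560128],
       [  0.        , 448.50719109, 200.74624662],
       [  0.        ,   0.        ,   1.        ]]), 'rvec': array([ 1.20569921,  2.39607892, -0.8701245 ]), 'tvec': array([ 393.93041053, -256.09637355, 1653.48249116])}
top {'mtx': array([[489.00158859,   0.        , 313.55226999],
       [  0.        , 489.00158859, 206.77972187],
       [  0.        ,   0.        ,   1.        ]]), 'rvec': array([ 2.19653956, -2.14406798,  0.09354033]), 'tvec': array([ -68.99594226,  558.70076789, 1643.1949365 ])}
{'time': 0.1, 'joint_positions': array([-1.43503424e+00,  3.42627070e-01,  1.52491467e+00,  5.40009775e-06,
        1.27534561e+00, -1.46030878e-01]), 'dq': array([ 0.00168741, -0.00256086, -0.00260636, -0.00105712, -0.00171812,
       -0.00023294]), 'tau': array([ 1.88858095e-03, -4.32006383e+01, -2.44693637e+01,  7.19745364e-02,
        5.25413977e-02, -4.34479239e-05]), 'tool_pos': array([ 145.95161159, -503.94753636,  226.1303032 ]), 'tcp_rot': array([-3.14031249e+00, -1.93502761e-04,  2.81791261e-01]), 'contact_force': array([ 0.15944159, -0.95565563,  0.56780787]), 'moment': array([-0.00155882,  0.01994541, -0.00146675]), 'finger_force': 0.0, 'grip_width': 91.93690265410925}
```

View pics/top0.png

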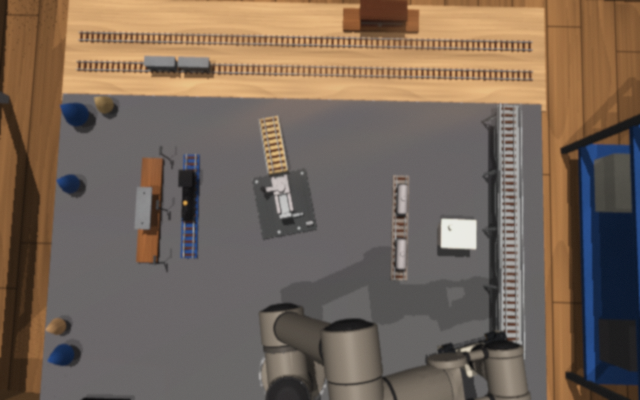

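View pics/scene0.png

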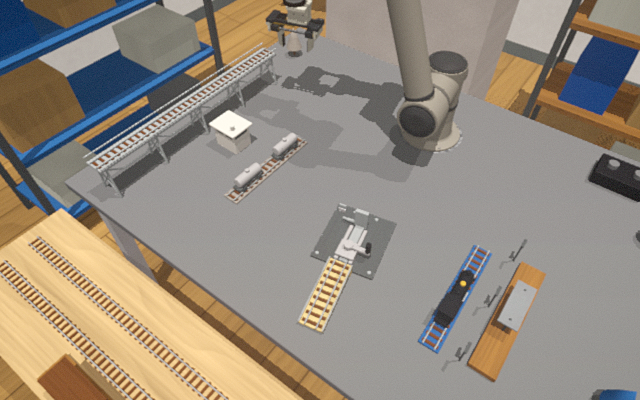

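The top view shows the clip around (285,205), its plate corners near (253,184), (303,170), (315,229) and (264,238), and the ramp going up to (270,118). The tool is at the lower right. The scene view shows the clip at (355,240) with the black post at (368,248). I'll enlarge both.

Run:
```python
import cv2,numpy as np
t=cv2.imread("pics/top0.png")[150:250,240:330];s=cv2.imread("pics/scene0.png")[195:285,305:405]
a=cv2.resize(t,(540,600),interpolation=cv2.INTER_CUBIC)[:, :]
a=cv2.resize(t,None,fx=4.4,fy=4.4,interpolation=cv2.INTER_CUBIC);b=cv2.resize(s,None,fx=4,fy=4,interpolation=cv2.INTER_CUBIC)
o=np.zeros((440,800,3),np.uint8);o[:a.shape[0],:a.shape[1]]=a;o[:b.shape[0],400:400+b.shape[1]]=b
cv2.imwrite("pics/z1.png",o)
```

```text
(no output)
```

View pics/z1.png

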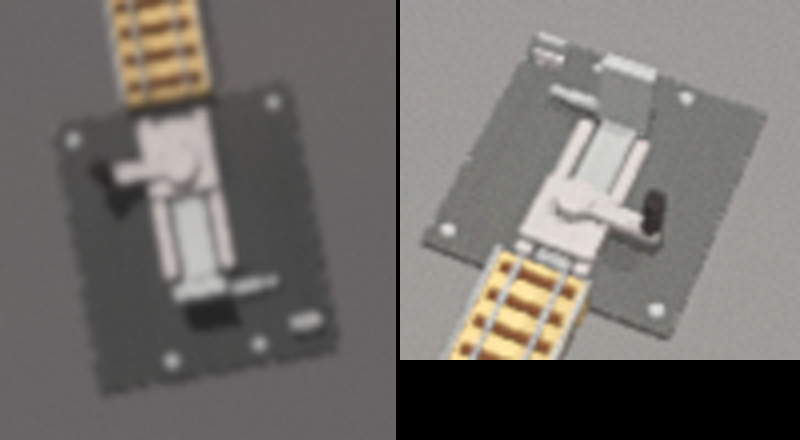

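The enlarged view shows, in crop pixels:
- **Top:** plate corners (60,135), (292,85), (335,348), (100,392); hub (182,165); pull plate top (200,290); pointer tip (275,282); fin (308,320).
- **Scene:** post top (655,197), pull plate top edge (630,68), fin (548,42).

```bash
cat > h.py <<'E'
from plant import *
import cv2,numpy as np
from scipy.optimize import least_squares
T=lambda u,v:("top",240+u/4.4,150+v/4.4)
S=lambda u,v:("scene",305+(u-400)/4,195+v/4)
CP={n:camera_params(n) for n in("top","scene")}
def proj(n,P,cp=None):
    p=cp or CP[n];return cv2.projectPoints(np.float64(P).reshape(-1,3),p["rvec"],p["tvec"],p["mtx"],None)[0].reshape(-1,2)
def ray(o,z,cp=None):
    p=cp or CP[o[0]];R=cv2.Rodrigues(p["rvec"])[0];c=-R.T@p["tvec"].ravel()
    d=R.T@np.linalg.inv(p["mtx"])@np.array([o[1],o[2],1]);return c+d*(z-c[2])/d[2]
E
cat > fit.py <<'E'
from h import *
C=[(75,95,8),(75,-95,8),(-140,-95,8),(-140,95,8)]
ob=[(o,c) for o,c in zip([T(60,135),T(292,85),T(335,348),T(100,392),S(670,335),S(425,243),S(540,35),S(765,113)],C+[C[0],C[1],C[2],C[3]])]
ob+=[(T(200,288),(-80,0,82)),(S(628,68),(-80,0,82)),(T(277,281),(-80,-58,23)),(S(552,91),(-80,-58,23))]
def W(q,c):
    a=q[3];x,y,z=c;return [q[0]+x*np.cos(a)-y*np.sin(a),q[1]+x*np.sin(a)+y*np.cos(a),q[2]+z]
f=lambda q:np.concatenate([proj(o[0],W(q,c))[0]-o[1:] for o,c in ob])
r=least_squares(f,[500,100,0,0.1],x_scale=[1,1,1,.01]);q=r.x
print("clip",q,"\n",r.fun.reshape(-1,2).round(1))
def inv(p):
    a=q[3];d=p[:2]-q[:2];return np.array([d[0]*np.cos(a)+d[1]*np.sin(a),-d[0]*np.sin(a)+d[1]*np.cos(a)])
for nm,o,z in [("hubT",T(182,165),50),("hubS",S(575,201),50),("postS",S(655,197),83),("postbaseS",S(650,232),48),("armendT",T(118,172),48),("finT",T(307,320),36),("finS",S(549,41),36),("ptrT",T(277,281),23),("ptrS",S(552,91),23)]:
    p=ray(o,q[2]+z);print(nm,p.round(1),inv(p).round(1))
E
python3 fit.py
```

```text
clip [ 6.00702241e+02  5.30619709e+01 -1.03640509e+01  2.11199797e-01] 
 [[-1.5 -1.4]
 [-0.8 -0.1]
 [ 0.9  0.6]
 [ 0.2  0.8]
 [-0.4  0.5]
 [-0.7 -0.5]
 [-0.6 -0.2]
 [ 0.1  0.2]
 [ 0.1  0.7]
 [ 0.3  0.1]
 [ 0.2  0.4]
 [ 0.1  0.3]]
hubT [622.1  55.4  39.6] [21.4 -2.2]
hubS [623.8  59.4  39.6] [24.   1.3]
postS [608.  113.   72.6] [19.7 57.1]
postbaseS [612.9 115.7  37.6] [25.  58.7]
armendT [615.7 104.9  37.6] [25.6 47.5]
finT [505.4 -43.9  25.6] [-113.5  -74.9]
finS [503.8 -45.7  25.6] [-115.5  -76.2]
ptrT [536.1 -19.6  12.6] [-78.4 -57.5]
ptrS [534.  -21.2  12.6] [-80.8 -58.6]
```

Request:
{"api": "step_arm", "payload": {"deltas": [20.5,28,2,4.3,91.8,20.5,28,2,4.3,91.8,20.5,28,2,4.3,91.8,20.5,28,2,4.3,91.8,20.5,28,2,4.3,91.8,20.5,28,2,4.3,91.8,20.5,28,2,4.3,91.8,20.5,28,2,4.3,91.8,20.5,28,2,4.3,91.8,20.5,28,2,4.3,91.8]}}

```text
time: 1.35
tool_pos: [351.4, -223.2, 246.6]
tcp_rot: [-3.141, -0.0, 1.035]
contact_force: [0.5, -0.1, 0.1]
grip_width: 91.9
finger_force: 0.0
```

Request:
{"api": "step_arm", "payload": {"deltas": [20.5,28,2,4.3,91.8,20.5,28,2,4.3,91.8,20.5,28,2,4.3,91.8,20.5,28,2,4.3,91.8,20.5,28,2,4.3,91.8,20.5,28,2,4.3,91.8,20.5,28,2,4.3,91.8,20.5,28,2,4.3,91.8,20.5,28,2,4.3,91.8,0,0,0,0,91.8]}}

```text
time: 2.6
tool_pos: [536.1, 29.3, 264.1]
tcp_rot: [-3.141, -0.0, 1.711]
contact_force: [-0.4, 0.2, -0.2]
grip_width: 92.0
finger_force: 0.0
```

```bash
cat > wr.py <<'E'
import sys,json
from h import *
n=sys.argv[1]
o=get_obs();p=camera_params("wrist");im=capture("wrist")
cv2.imwrite(f"pics/{n}.png",im[:,:,::-1])
json.dump({k:np.array(v).tolist() for k,v in p.items()},open(f"pics/{n}.json","w"))
print(o["time"],o["tool_pos"].round(1),o["tcp_rot"].round(3),o["contact_force"].round(1),o["grip_width"])
E
python3 wr.py w1
```

```text
2.6 [536.1  29.3 264.1] [-3.141 -0.     1.711] [-0.4  0.2 -0.2] 91.9922350271028
```

View pics/w1.png

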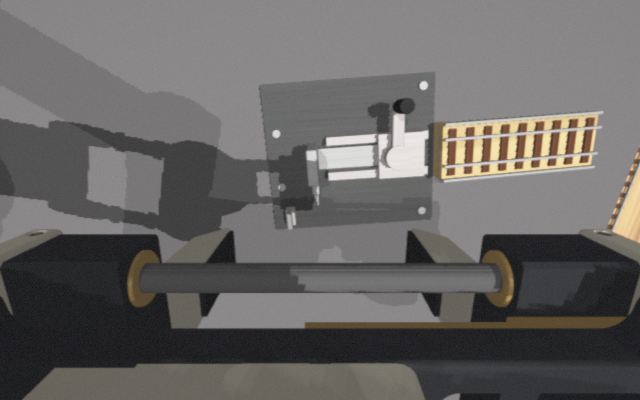

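The wrist view shows the whole clip. Plate corners are (261,86), (435,72), (433,219) and (275,229). The post is at (405,105), the hub at (402,157), the pull plate at (312,163) and the fin at (291,216). I'll zoom in for precise pixels.

```bash
python3 -c "
import cv2
a=cv2.imread('pics/w1.png')[64:236,250:450];cv2.imwrite('pics/w1z.png',cv2.resize(a,None,fx=3.4,fy=3.4,interpolation=cv2.INTER_CUBIC))"
```

```text
(no output)
```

View pics/w1z.png

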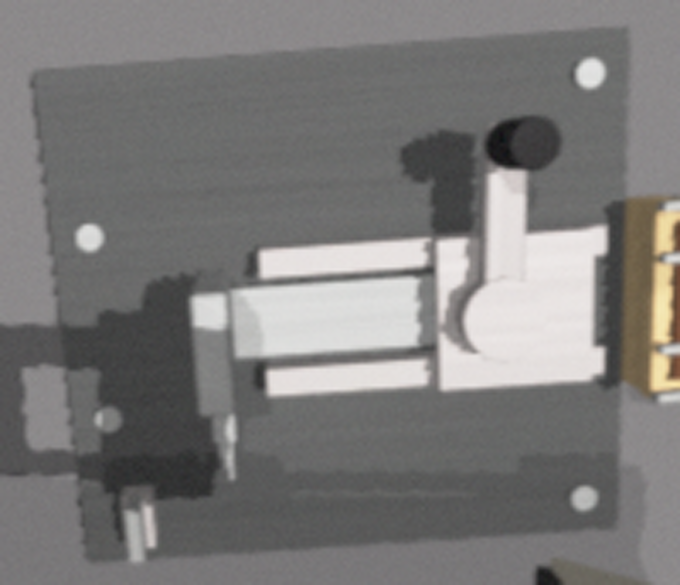

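Zoomed, in crop pixels (3.4x):
- **Corners:** (33,72), (629,28), (616,525), (86,561).
- **Lever:** post top (536,142), hub (502,318).
- **Bolt and mark:** plate top centre (213,354), pointer tip (231,478), fin about (135,505).

```bash
cat > fit2.py <<'E'
from h import *
import json
cp={k:np.array(v) for k,v in json.load(open("pics/w1.json")).items()}
Z=lambda u,v:("w",250+u/3.4,64+v/3.4)
C=[(-140,95,8),(75,95,8),(75,-95,8),(-140,-95,8)]
ob=list(zip([Z(33,72),Z(629,28),Z(616,525),Z(86,561)],C))+[(Z(213,354),(-80,0,82)),(Z(231,478),(-80,-58,23))]
def W(q,c):
    a=q[3];x,y,z=c;return [q[0]+x*np.cos(a)-y*np.sin(a),q[1]+x*np.sin(a)+y*np.cos(a),q[2]+z]
for fz in(0,1):
    f=lambda q:np.concatenate([proj("w",W([q[0],q[1],q[2]*fz,q[3]],c),cp)[0]-o[1:] for o,c in ob])
    r=least_squares(f,[600,53,0,0.2],x_scale=[1,1,1,.01]);q=r.x;q[2]*=fz
    print("clip",q.round(3),"\n",r.fun.round(1))
    def inv(p):
        a=q[3];d=p[:2]-q[:2];return np.array([d[0]*np.cos(a)+d[1]*np.sin(a),-d[0]*np.sin(a)+d[1]*np.cos(a)])
    for nm,o,z in [("hub",Z(502,318),50),("post",Z(536,142),83),("plate",Z(213,354),82),("ptr",Z(231,478),23),("fin",Z(134,508),36),("finblk-right",Z(151,490),36)]:
        p=ray(o,q[2]+z,cp);print(nm,p.round(1),inv(p).round(1))
    print("campos",(-cv2.Rodrigues(cp["rvec"])[0].T@cp["tvec"].ravel()).round(1))
E
python3 fit2.py
```

```text
clip [6.05103e+02 5.35830e+01 0.00000e+00 2.10000e-01] 
 [-0.4 -0.5  0.4 -0.6  0.6  0.9  0.4  0.5 -0.   0.4 -1.  -0.4]
hub [623.6  57.8  50. ] [18.9  0.3]
post [614.2 115.   83. ] [21.7 58.2]
plate [526.8  37.4  82. ] [-80.    0.4]
ptr [540.3 -20.2  23. ] [-78.8 -58.6]
fin [505.5 -33.   36. ] [-115.5  -63.9]
finblk-right [510.9 -25.1  36. ] [-108.5  -57.3]
campos [525.9  99.6 422.4]
clip [ 6.05258e+02  5.33310e+01 -2.21200e+00  2.10000e-01] 
 [ 0.  -0.1 -0.2 -0.1  0.1  0.5  0.8  0.1  0.2  0.3 -0.8 -0.7]
hub [624.2  57.6  47.8] [19.4  0.2]
post [614.8 115.1  80.8] [22.2 58.4]
plate [526.8  37.   79.8] [-80.1   0.3]
ptr [540.3 -20.8  20.8] [-79. -59.]
fin [505.4 -33.7  33.8] [-115.8  -64.3]
finblk-right [510.9 -25.8  33.8] [-108.8  -57.7]
campos [525.9  99.6 422.4]
```

Request:
{"api": "step_arm", "payload": {"deltas": [19.5,21.4,0,0.6,91.8,19.5,21.4,0,0.6,91.8,19.5,21.4,0,0.6,91.8,19.5,21.4,0,0.6,91.8,0,0,-40,0,91.8,0,0,-40,0,91.8,0,0,-40,0,91.8,0,0,-40,0,91.8,0,0,-30,0,91.8,0,0,-18,0,91.8]}}

```text
time: 3.9
tool_pos: [612.4, 112.2, 55.1]
tcp_rot: [-3.139, -0.0, 1.748]
contact_force: [-0.6, 0.2, 1.2]
grip_width: 91.6
finger_force: 0.0
```

Request:
{"api": "step_arm", "payload": {"deltas": [0,0,0,0,60,0,0,0,0,40,0,0,0,0,30,0,0,0,0,24,0,0,0,0,21,0,0,0,0,20,0,0,0,0,20,0,0,0,0,20,0,0,0,0,20,0,0,0,0,20]}}

```text
time: 5.15
tool_pos: [613.5, 113.3, 56.7]
tcp_rot: [3.142, 0.0, 1.75]
contact_force: [0.6, 0.1, 0.6]
grip_width: 20.0
finger_force: 0.0
```

```bash
python3 wr.py w2
python3 - <<'E'
import cv2
from plant import *
cv2.imwrite('pics/s2.png',capture("scene")[:,:,::-1])
a=cv2.imread('pics/s2.png')[180:300,290:420]
b=cv2.imread('pics/w2.png')
import numpy as np
a=cv2.resize(a,(433,400),interpolation=cv2.INTER_CUBIC); cv2.imwrite('pics/c2.png',cv2.resize(np.hstack([a,b[:,140:507]]),None,fx=1,fy=1))
E
```

```text
5.15 [613.5 113.3  56.7] [3.142 0.    1.75 ] [0.6 0.1 0.6] 19.96956617897811
```

View pics/c2.png

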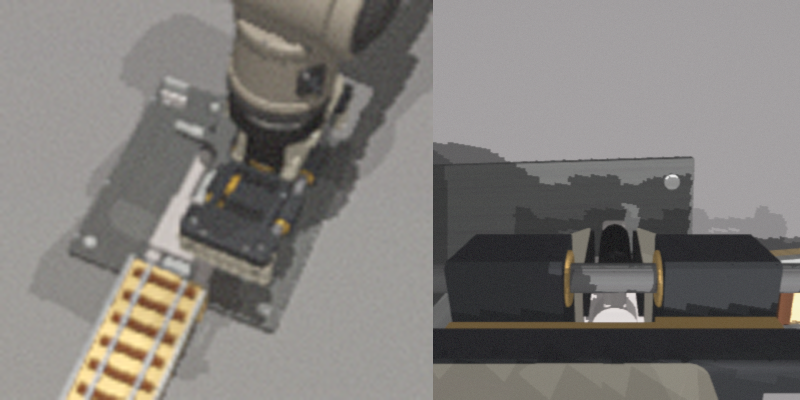

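The picture shows the post between the finger pads with the arm below it, so the straddle is good. Next I'll work out the arc numbers.

Run:
```python
import numpy as np
a=np.radians(101.3-6.0*np.arange(16));p=np.c_[624.6+57.5*np.cos(a),57.7+57.5*np.sin(a)]
p[0]=613.5,113.3
print(np.diff(p,axis=0).round(1).tolist(),p[-1])
```

```text
[[5.8, 1.7], [6.0, 0.2], [6.0, -0.4], [5.9, -1.0], [5.8, -1.6], [5.6, -2.2], [5.3, -2.8], [5.0, -3.3], [4.6, -3.8], [4.2, -4.3], [3.7, -4.7], [3.2, -5.1], [2.7, -5.4], [2.1, -5.6], [1.5, -5.8]] [680.98534287  68.96690329]
```

Request:
{"api": "step_arm", "payload": {"deltas": [5.8,1.7,0,-6,20,6,0.2,0,-6,20,6,-0.4,0,-6,20,5.9,-1,0,-6,20,5.8,-1.6,0,-6,20,5.6,-2.2,0,-6,20,5.3,-2.8,0,-6,20,5,-3.3,0,-6,20,4.6,-3.8,0,-6,20,4.2,-4.3,0,-6,20]}}

```text
time: 6.5
tool_pos: [667.4, 95.9, 56.5]
tcp_rot: [-3.141, 0.001, 0.699]
contact_force: [-0.3, 0.7, -0.0]
grip_width: 19.9
finger_force: 0.6
```

Request:
{"api": "step_arm", "payload": {"deltas": [3.7,-4.7,0,-6,20,3.2,-5.1,0,-6,20,2.7,-5.4,0,-6,20,2.1,-5.6,0,-6,20,1.5,-5.8,0,-5,20,0.2,-1,0,0,20,0.2,-1,0,0,20,0.1,-0.5,0,0,20,0,0,0,0,20,0,0,0,0,20]}}

```text
time: 7.75
tool_pos: [681.1, 68.2, 56.6]
tcp_rot: [-3.14, 0.0, 0.198]
contact_force: [-0.7, 5.4, -1.6]
grip_width: 20.0
finger_force: 2.8
```

Force is 5.4 N, well above the 1 N the lever needs, so it's at the stop. I'll push slightly more to confirm, then open and lift.

Request:
{"api": "step_arm", "payload": {"deltas": [0.2,-1,0,0,20,0.2,-1,0,0,20,0.2,-1,0,0,20,0,0,0,0,20,0,0,0,0,20,0,0,0,0,20,0,0,0,0,20,0,0,0,0,20,0,0,0,0,20,0,0,0,0,20]}}

```text
time: 9.0
tool_pos: [681.1, 67.8, 56.5]
tcp_rot: [-3.137, 0.001, 0.199]
contact_force: [-1.1, 14.3, -0.2]
grip_width: 20.2
finger_force: 6.8
```

Request:
{"api": "step_arm", "payload": {"deltas": [0,1,0,0,25,0,1,0,0,35,0,1,0,0,50,0,0,0,0,50,0,0,0,0,50,0,0,10,0,50,0,0,20,0,50,0,0,25,0,60,0,0,30,0,80,0,0,15,0,91.8]}}

```text
time: 10.25
tool_pos: [682.9, 66.6, 159.5]
tcp_rot: [3.141, -0.004, 0.196]
contact_force: [-0.1, -0.1, -0.2]
grip_width: 75.4
finger_force: 0.0
```

Request:
{"api": "step_arm", "payload": {"deltas": [-15.4,-3.1,10,9,91.8,-15.4,-3.1,10,9,91.8,-15.4,-3.1,10,9,91.8,-15.4,-3.1,10,9,91.8,-15.4,-3.1,10,9,91.8,-15.4,-3.1,10,9,91.8,-15.4,-3.1,10,9,91.8,-15.4,-3.1,10,9,91.8,-15.4,-3.1,10,9,91.8,-15.4,-3.1,5,9,91.8]}}

```text
time: 11.5
tool_pos: [527.5, 35.6, 252.3]
tcp_rot: [3.141, 0.0, 1.772]
contact_force: [-0.2, 0.3, 0.9]
grip_width: 91.7
finger_force: 0.0
```

```bash
python3 wr.py w3;python3 -c "
import cv2
a=cv2.imread('pics/w3.png')[20:250,200:520];cv2.imwrite('pics/w3z.png',cv2.resize(a,None,fx=2.5,fy=2.5,interpolation=cv2.INTER_CUBIC))"
```

```text
11.5 [527.5  35.6 252.3] [3.141 0.    1.772] [-0.2  0.3  0.9] 91.65236830312779
```

View pics/w3z.png

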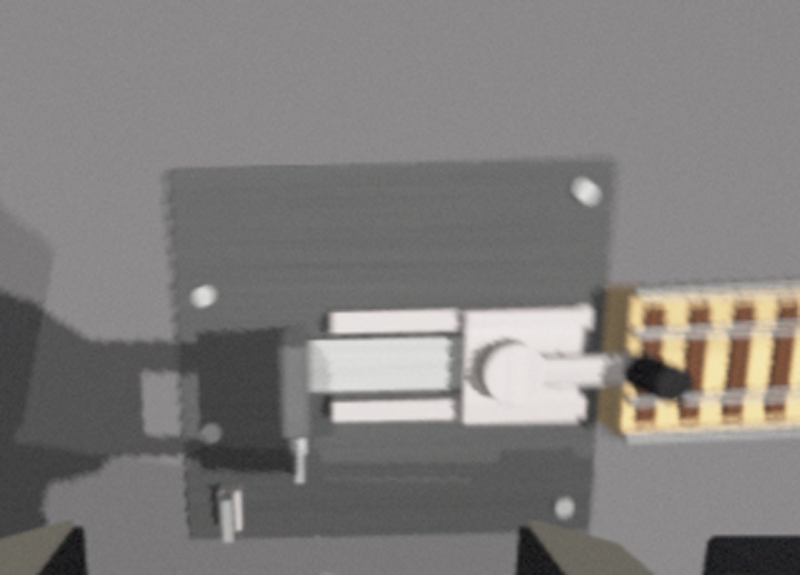

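The lever arm now points straight along +x to the ramp, so it's open. In crop pixels, the post is at (660,377), the plate top at (295,381), the pointer tip at (300,480) and the fin top strip at (228,497–541).

```bash
sed -e 's/w1.json/w3.json/' -e 's/250+u\/3.4,64+v\/3.4/200+u\/2.5,20+v\/2.5/' -e 's/^ob=.*/ob=list(zip([Z(166,172),Z(614,160),Z(591,530),Z(190,538)],C))+[(Z(295,381),(-80,0,82)),(Z(300,481),(-80,-58,23))]/' -e 's/for nm,o,z in .*:$/for nm,o,z in [("hub",Z(512,372),50),("post",Z(672,379),83),("plate",Z(295,381),82),("ptr",Z(300,481),23),("fin",Z(228,498),36),("finend",Z(228,541),36),("right",Z(238,491),25)]:/' fit2.py > fit3.py; python3 fit3.py
```

```text
clip [6.03328e+02 5.54450e+01 0.00000e+00 2.26000e-01] 
 [-0.2 -1.9  1.2 -1.7 -1.1 -0.4 -0.1  0.1  0.3  4.2 -0.3 -0.7]
hub [621.6  59.5  50. ] [18.7 -0.1]
post [677.7  74.2  83. ] [76.7  1.6]
plate [524.1  41.8  82. ] [-80.2   4.4]
ptr [539.  -19.9  23. ] [-79.6 -59. ]
fin [504.9 -31.5  36. ] [-115.4  -62.7]
finend [509. -54.  36.] [-116.5  -85.5]
right [509.  -30.8  25. ] [-111.2  -62.9]
campos [512.7 105.1 410.6]
clip [ 6.03585e+02  5.51090e+01 -2.60500e+00  2.26000e-01] 
 [ 0.3 -1.4  0.4 -1.2 -1.6 -0.8  0.3 -0.3  0.5  4.  -0.2 -1.1]
hub [622.4  59.2  47.4] [19.2 -0.2]
post [679.1  74.   80.4] [77.8  1.4]
plate [524.2  41.3  79.4] [-80.4   4.3]
ptr [539.2 -20.7  20.4] [-79.8 -59.4]
fin [504.9 -32.4  33.4] [-115.8  -63.2]
finend [509.  -55.1  33.4] [-117.   -86.2]
right [509.  -31.7  22.4] [-111.7  -63.4]
campos [512.7 105.1 410.6]
```

Request:
{"api": "step_arm", "payload": {"deltas": [0,1,-40,0.4,91.8,0,1,-40,0,91.8,0,0,-40,0,91.8,0,0,-40,0,91.8,0,0,-30,0,91.8,0,0,-18,0,91.8,0,0,0,0,70,0,0,0,0,50,0,0,0,0,40,0,0,0,0,30]}}

```text
time: 12.8
tool_pos: [528.4, 37.7, 44.5]
tcp_rot: [3.14, 0.0, 1.774]
contact_force: [-0.3, -0.2, 0.5]
grip_width: 56.3
finger_force: 0.0
```

Request:
{"api": "step_arm", "payload": {"deltas": [0,0,0,0,22,0,0,0,0,18,0,0,0,0,14,0,0,0,0,8,0,0,0,0,5,0,0,0,0,5,0,0,0,0,5,0,0,0,0,5,0,0,0,0,5,0,0,0,0,5]}}

```text
time: 14.05
tool_pos: [526.5, 37.5, 43.5]
tcp_rot: [-3.138, -0.0, 1.775]
contact_force: [-6.4, -2.1, 2.5]
grip_width: 11.8
finger_force: 30.0
```

Request:
{"api": "step_arm", "payload": {"deltas": [-4,-0.85,0,0,5,-4,-0.85,0,0,5,-4,-0.85,0,0,5,-4,-0.85,0,0,5,-4,-0.85,0,0,5,-4,-0.85,0,0,5,-4,-0.85,0,0,5,-4,-0.85,0,0,5,-4,-0.85,0,0,5,0,0,0,0,5]}}

```text
time: 15.3
tool_pos: [493.6, 30.4, 43.6]
tcp_rot: [3.138, 0.0, 1.774]
contact_force: [9.4, 3.9, -7.8]
grip_width: 11.9
finger_force: 30.0
```

```bash
python3 wr.py w4
python3 - <<'E'
import cv2,numpy as np
from plant import *
s=capture("scene")[:,:,::-1];t=capture("top")[:,:,::-1];cv2.imwrite('pics/s4.png',s)
w=cv2.imread('pics/w4.png')
o=np.zeros((600,800,3),np.uint8)
o[:400]=np.pad(cv2.resize(w,(640,400)),((0,0),(0,160),(0,0)))
a=cv2.resize(s[195:245,315:395],(320,200),interpolation=cv2.INTER_CUBIC);o[400:,:320]=a
b=cv2.resize(t[190:240,270:330],(240,200),interpolation=cv2.INTER_CUBIC);o[400:,330:570]=b
cv2.imwrite('pics/c4.png',o)
E
```

```text
15.3 [493.6  30.4  43.6] [3.138 0.    1.774] [ 9.4  3.9 -7.8] 11.88720326170029
```

View pics/c4.png

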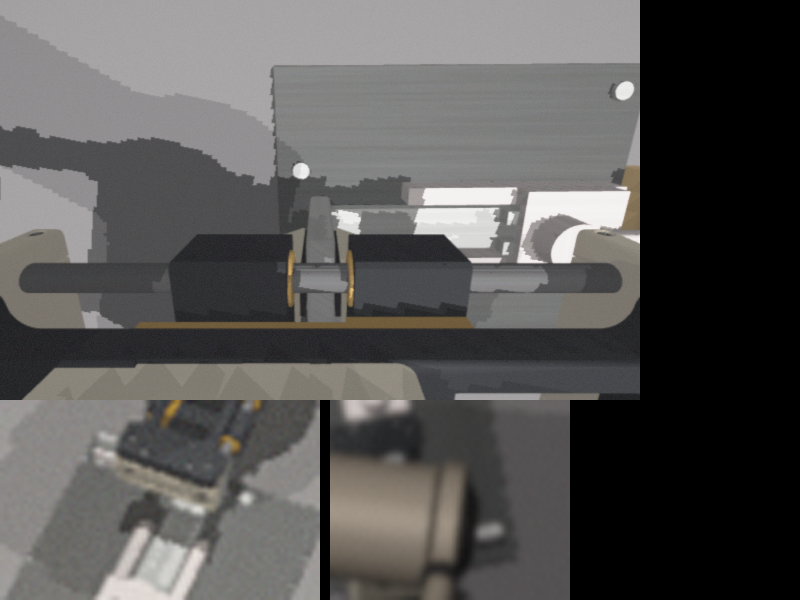

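The bolt is gripped and drawn about 33.6 mm. The wrist camera shows the plate between the pads at (320,260), but the gripper hides the pointer and mark. I'll refine the pull distance from the earlier unobstructed images at sub-pixel level.

Run:
```python
import cv2
for n,pr,fr in(("w1",range(190,206,3),range(208,231,3)),("w3",range(196,214,3),range(214,238,3))):
    g=cv2.cvtColor(cv2.imread(f"pics/{n}.png"),6)
    print(n,"ptr cols 310-328")
    for r in pr:print(r,g[r,310:328].tolist())
    print("fin cols 282-302")
    for r in fr:print(r,g[r,282:302].tolist())
```

```text
w1 ptr cols 310-328
190 [67, 70, 92, 114, 121, 130, 166, 205, 189, 138, 98, 97, 102, 103, 105, 105, 104, 104]
193 [66, 68, 85, 112, 125, 128, 142, 174, 184, 135, 99, 101, 102, 105, 104, 107, 107, 107]
196 [65, 66, 65, 72, 100, 124, 140, 163, 151, 101, 94, 97, 101, 105, 103, 103, 105, 103]
199 [58, 51, 50, 56, 73, 101, 142, 175, 150, 104, 92, 89, 90, 92, 92, 91, 90, 93]
202 [52, 50, 50, 69, 84, 95, 107, 146, 151, 111, 89, 90, 90, 87, 90, 89, 90, 88]
205 [53, 50, 71, 84, 91, 94, 96, 106, 111, 94, 89, 90, 90, 89, 90, 88, 93, 88]
fin cols 282-302
208 [55, 52, 47, 63, 80, 88, 94, 92, 90, 93, 93, 92, 86, 69, 49, 51, 47, 52, 49, 52]
211 [85, 70, 60, 79, 97, 96, 88, 87, 88, 106, 121, 108, 101, 92, 87, 84, 84, 86, 86, 89]
214 [83, 66, 58, 78, 116, 141, 144, 132, 120, 135, 175, 200, 177, 120, 93, 91, 88, 86, 88, 87]
217 [88, 72, 56, 68, 106, 152, 176, 178, 167, 148, 166, 196, 181, 136, 100, 90, 88, 89, 87, 89]
220 [90, 87, 73, 62, 94, 141, 173, 177, 170, 150, 154, 188, 191, 163, 109, 92, 87, 90, 88, 87]
223 [89, 91, 87, 78, 96, 127, 162, 179, 177, 158, 145, 174, 199, 169, 110, 92, 88, 91, 92, 
[... 801 characters left out ...]
2, 102, 97, 90, 88, 90, 87]
217 [88, 88, 71, 55, 75, 105, 115, 107, 95, 93, 109, 143, 180, 183, 147, 106, 94, 91, 93, 91]
220 [92, 80, 70, 59, 66, 91, 116, 136, 148, 147, 146, 160, 193, 193, 161, 106, 93, 90, 88, 88]
223 [91, 88, 77, 54, 60, 91, 135, 167, 178, 175, 159, 159, 188, 197, 164, 109, 92, 86, 87, 85]
226 [91, 87, 74, 62, 58, 85, 127, 162, 176, 176, 163, 156, 181, 198, 171, 116, 93, 90, 90, 93]
229 [89, 91, 87, 77, 70, 86, 127, 163, 178, 175, 162, 148, 174, 197, 174, 119, 91, 88, 90, 89]
232 [94, 91, 91, 91, 93, 94, 114, 154, 175, 178, 170, 146, 137, 139, 121, 97, 92, 93, 89, 94]
235 [101, 103, 101, 102, 104, 108, 120, 150, 176, 178, 167, 142, 108, 105, 106, 107, 106, 110, 111, 108]
```

Run:
```python
from h import *
import json
a=.21;u=np.array([np.cos(a),np.sin(a)]);v=np.array([-u[1],u[0]]);c0=np.array([605.,53.5])
def go(n,L):
    cp={k:np.array(x) for k,x in json.load(open(f"pics/{n}.json")).items()}
    for nm,c,r,z in L:
        d=ray(("w",c,r),z,cp)[:2]-c0;print(n,nm,(d@u).round(2),(d@v).round(2))
go("w3",[("ptr tip",319.8,211,23),("ptr",319.8,205,23),("fin0",289.9,219,36),("fin1",291.0,235,36),
 ("left edge nr+y",266.2,88.6,8),("left edge nr-y",275.8,235,8),("right+y",445.4,83.8,8),("right-y",436.2,231.8,8)])
go("w1",[("ptr",317.4,202,23),("fin0",288.5,214.5,36),("fin1",290,228,36),("nr+y",259.5,85,8),("nr-y",275,228.8,8),("far+y",434.8,72,8),("far-y",431,218,8)])
```

```text
w3 ptr tip -80.09 -56.13
w3 ptr -80.03 -48.14
w3 fin0 -117.19 -61.99
w3 fin1 -116.52 -83.26
w3 left edge nr+y -142.86 93.07
w3 left edge nr-y -139.8 -94.52
w3 right+y 70.76 96.81
w3 right-y 76.51 -91.79
w1 ptr -79.14 -55.0
w1 fin0 -116.65 -65.18
w1 fin1 -116.47 -83.55
w1 nr+y -139.66 94.65
w1 nr-y -140.79 -93.79
w1 far+y 74.43 94.71
w1 far-y 73.99 -93.0
```

Request:
{"api": "step_arm", "payload": {"deltas": [-1,-0.2,0,0,5,-1,-0.2,0,0,5,-1.1,-0.25,0,0,5,0,0,0,0,5,0,0,0,0,5,0,0,0,0,5,0,0,0,0,5,0,0,0,0,5,0,0,0,0,5,0,0,0,0,5]}}

```text
time: 16.7
tool_pos: [490.9, 29.8, 43.6]
tcp_rot: [3.137, 0.0, 1.774]
contact_force: [8.4, 4.9, -8.8]
grip_width: 12.0
finger_force: 30.0
```

```bash
python3 wr.py w5
python3 - <<'E'
import cv2,numpy as np
from plant import *
t=capture("scene")[:,:,::-1];w=cv2.imread('pics/w5.png')
g=cv2.cvtColor(w,6)
for r in(198,204,215):print(r,g[r,300:340].tolist())
o=np.zeros((600,800,3),np.uint8)
o[:300,:]=cv2.resize(w[160:310,120:520],(800,300),interpolation=cv2.INTER_CUBIC)
o[300:]=cv2.resize(t[190:240,310:443],(800,300),interpolation=cv2.INTER_CUBIC)
cv2.imwrite('pics/c5.png',o)
E
```

```text
16.7 [490.9  29.8  43.6] [3.137 0.    1.774] [ 8.4  4.9 -8.8] 12.034487203584629
198 [83, 83, 85, 82, 81, 82, 80, 81, 82, 83, 93, 107, 113, 111, 111, 113, 113, 113, 114, 113, 114, 114, 113, 115, 115, 114, 112, 112, 106, 92, 67, 74, 82, 83, 84, 86, 85, 84, 80, 84]
204 [83, 83, 82, 86, 79, 81, 81, 81, 86, 94, 104, 113, 114, 113, 115, 114, 115, 114, 110, 114, 114, 115, 115, 113, 114, 115, 115, 115, 113, 106, 90, 72, 65, 71, 67, 71, 76, 83, 84, 80]
215 [66, 65, 62, 56, 64, 61, 63, 67, 80, 99, 105, 114, 115, 115, 114, 113, 113, 113, 115, 114, 112, 114, 116, 114, 115, 118, 117, 114, 115, 113, 111, 110, 111, 115, 121, 130, 146, 150, 186, 216]
```

View pics/c5.png

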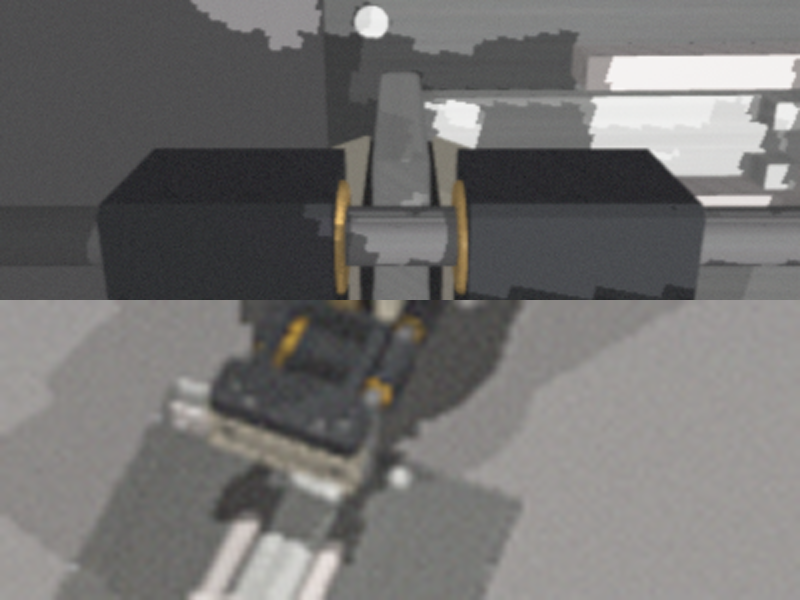

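The plate is still centred in the pads. The wrist crop shows it at columns 310–329, and the scene crop shows only the mark at (190,395), with the pointer hidden under the gripper. I'll check the plate position with the calibration.

Run:
```python
from h import *
import json
a=.21;u=np.array([np.cos(a),np.sin(a)]);v=np.array([-u[1],u[0]]);c0=np.array([605.,53.5])
cp={k:np.array(x) for k,x in json.load(open("pics/w5.json")).items()}
for c,r in((319.7,198),(320.0,204)):
    d=ray(("w",c,r),82,cp)[:2]-c0;print(d@u,d@v)
print(get_obs()["tool_pos"],(np.array([490.9,29.8])-c0)@u)
```

```text
-116.92844595530599 38.11454684834591
-116.82680804417438 35.673820506559885
[490.86555542  29.79033078  43.63176134] -116.5338269963779
```

```bash
python3 -c "
from plant import *
print(close_job())"
```

```text
the job is handed in; nothing more can be done
None
```

I turned the lever to its open stop, pulled the bolt out about 36.4 mm (mark measured at about 36.6 mm) and handed the job in at about 17 s still gripping it; the gripper hid the pointer at the end, so alignment with the mark rests on measurements, not a direct view.

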